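# Fetch the standard vial from behind the bottles and load it

### The job

The amber standard vial with the red cap stands at the back of the grey bottle tray, hemmed in by three capped glass bottles. Stand all three bottles aside in the stainless spill tray, then take the vial out and seat it fully in the empty middle well of the turquoise sample rack while the bottles are still aside, and then put each bottle back upright in the bottle tray on the very spot where that bottle stood at the start. Set all the glass down gently, never letting it drop or tip over, and leave the two clear vials and the beaker as they are.

Things in the scene. Friction and masses are not known exactly. Their poses are not given: they have to be found in the camera images.
- bottle_tray: grey plastic bottle tray, fixed, outside 188 mm (its x) by 224 mm (its y), walls 4 mm, floor top 5 mm above its origin; back wall (+x) and side walls 50 mm high, front wall (-x, towards the robot) 25 mm. Origin at the centre of its underside, on the bench. It may stand left or right of the rack, turned a little
- spill_tray: empty shallow stainless tray, fixed, outside 160 mm (its x) by 290 mm (its y), lip 18 mm high (21 mm with its rolled edge), walls 3 mm, floor top 3 mm above its origin. Origin at the centre of its underside. Room for the three bottles in a row along its y at 85 mm spacing. It stands on the other side of the rack from the bottle tray
- sample_rack: turquoise sample rack on an aluminium loading plate, fixed; block 145 mm (its x) by 56 mm (its y), top face 30 mm above its origin. Three round wells in a row along its x at -45, 0 and +45 mm, each 34 mm wide with a 3 mm chamfer, 18 mm deep: well floors 12 mm above the origin. The outer wells hold clear vials; the middle well, at the origin in x and y, is empty. Origin at the centre of its underside, on the bench
- standard_vial: amber glass vial with a red cap: 28 mm diameter all the way up, 61 mm high (cap from 45 mm up), about 35 g. Origin at the centre of its underside, z up. It starts in the bottle tray, in the middle of its back wall, its axis 29 mm from the inside of that wall; about 15 mm of space to each bottle around it
- bottle_blue: 250 ml round glass laboratory bottle with a blue screw cap and a blue band on its label. Body 70 mm diameter, straight up to 88 mm, shoulder to 107 mm, neck 44 mm; cap 54 mm diameter from 116 to 143 mm height, the place to grip it. Origin at the centre of its underside, z up. About 0.36 kg. Starts upright in the bottle tray, in one of the three places around the standard vial (front, left, right), about 10 mm from its neighbours
- bottle_yellow: 250 ml round glass laboratory bottle with a yellow screw cap and a yellow band on its label. Body 70 mm diameter, straight up to 88 mm, shoulder to 107 mm, neck 44 mm; cap 54 mm diameter from 116 to 143 mm height, the place to grip it. Origin at the centre of its underside, z up. About 0.36 kg. Starts upright in the bottle tray, in one of the three places around the standard vial (front, left, right), about 10 mm from its neighbours
- bottle_green: 250 ml round glass laboratory bottle with a green screw cap and a green band on its label. Body 70 mm diameter, straight up to 88 mm, shoulder to 107 mm, neck 44 mm; cap 54 mm diameter from 116 to 143 mm height, the place to grip it. Origin at the centre of its underside, z up. About 0.36 kg. Starts upright in the bottle tray, in one of the three places around the standard vial (front, left, right), about 10 mm from its neighbours
- clear_vial_a: clear glass vial with a white cap, 28 mm diameter, 61 mm high, standing in an outer well of the sample rack; origin at the centre of its underside. Leave it where it stands
- clear_vial_b: clear glass vial with a lilac cap, 28 mm diameter, 61 mm high, standing in an outer well of the sample rack; origin at the centre of its underside. Leave it where it stands
- beaker: small empty glass beaker, 40 mm diameter, 55 mm high, in a front corner of the bottle tray; origin at the centre of its underside. Leave it where it stands

How it is judged:
By the outcome, as a careful person would: the job done as asked, in the order asked, and still so for the second after the job is handed in, with the robot touching nothing.
It also fails if it takes over 147 s, if anything falls off the work surface, if the arm or the gripper's body presses on something with over 40 N, if the wrist force passes 120 N, or if a joint passes its speed limit or range.

### The arm

A 6-joint arm with a two-finger parallel gripper is mounted at the origin on the work surface. World frame = base frame: x ahead of the robot, y to its left, z up, the work surface at z = 0. Lengths are in m, angles in rad, forces in N, time in s.
With the tool pointing down it reaches from about 0.375 to 0.925 m from the base axis. Payload 5.7 kg.
Tool frame: the origin (TCP) lies between the finger pads; the fingertips stand env.tcp_to_tips ahead of it and the grasp point (between the pads) is the TCP (env.tcp_to_tips is the distance from the TCP to the fingertips, in m); z points along the fingers, y is the line along which they close (so a half turn about z gives the same grasp; the last joint's range is limited). The gripper opens to 88 mm and grips with 3 to 60 N. Pads are 20 mm wide; open, the fingers measure 115 mm over their backs; the gripper's body (75 mm by 178 mm) begins 61 mm behind the grasp point.
Start: joints at [1.205, 0.359, 1.51, -0, 1.272, -0.115], TCP at [0.149, 0.581, 0.242] pointing down, gripper open.
Joint ranges: [-2.97, 2.97], [-1.01, 2.36], [0.21, 2.38], [-0.96, 4.11], [0.2, 2.71], [-2.98, 2.98]. Speed limits (rad/s): [2.39, 2.39, 3.14, 3.14, 3.14, 3.14].

### API

Orientations are given as a unit quaternion [x, y, z, w].
In Python, from station import env, imaging, job gives the robot as it stands.
- The arm moves only by the tool play_rows, never from a script. Its argument "increments" is a list of rows, each a list of 5 numbers: the shift along the world's x, y, z in cm, then the turn about the world's z in degrees, then the opening, from 0 (shut) to 1 (fully open). A call has 1 to 5 rows; each row shifts and turns the commanded pose from where the row before left it; what a row does not reach is not made up. A row lasts 1/8 s, in which the tool goes at most 62.5 mm and 10.7 degrees, less where a joint would pass 70% of its speed; a pose out of reach is approached as far as the arm can. A call with a gripper value outside its range is refused whole. The fingers move at their own pace and stop on an object; the grip force is fixed at half the most. Time passes only in rows, so rows that do not move let the fingers close. It gives the time, the measured TCP pose, the force, the opening and the grip force at its end, in the units of the state.
- env.state(): the state, without advancing time (a new reading comes with each control period).
- imaging.capture(name): name is "side" or "top"; returns (picture, depth): 400x640x3 uint8, red, green, blue; 400x640 float32, m along the optical axis (not along the pixel's ray), 0 where there is no reading.
- imaging.calibration(name): a dict with "camera_matrix" (3x3 intrinsics, pixels), "k1" (the pictures are not rectified: a ray, as slopes to the right and down, at radius r is drawn at 1 + k1 r^2 times it, then the intrinsics apply), "R" (3x3) and "t" (3): a world point X has camera coordinates R X + t. Camera axes: x right, y down, z forward; pixel columns grow to the right and rows downward; lengths in m; the calibration is good to about 2 mm. A picture is of the moment at which its call begins. calibration takes no time and is no camera call.
- job.hand_in(): hands the job in; it is judged then, once.
The state is a dict: "t": time; "q": joint angles; "joint_vel": joint speeds; "joint_torque": joint torques, N m; "tool_pos": TCP position; "eef_rot": TCP orientation; "ft_force": force on the tool from outside, world axes, zero at the start; "ft_torque": the same for the moment, N m; "gripper_width": opening from 0.0 (shut) to 1.0 (fully open); "grip_force": force on a finger pad.
Only numpy, scipy, OpenCV 4.12 (cv2) and the standard library are available. Lean on these libraries where they do the work, as an engineer would, in place of code of your own. Each camera call takes 0.05 s, during which the arm holds its last target. There are 200 camera calls.

## Working session

There is one attempt and no reset: what is moved stays moved. The work goes in short steps, Python scripts to look and compute and a tool call to move; the robot and the scene stay as the last step left them, time stands still between calls to the robot, and variables do not carry over. Pictures are saved under pics/ and viewed, at most 14 in all, crops included, and the job is handed in when it is done.

Besides the shell and the picture viewer there is one more tool, called after ">>>" as a command line: name --pt "numbers of a row" for each row, then --argument value for the rest. play_rows: Moves the arm, as the interface text tells. Its arguments: {"type":"object","properties":{"increments":{"type":"array","items":{"type":"array","items":{"type":"number"}}}},"required":["increments"]}

```bash
ls; mkdir -p pics; cat > h.py <<'E'
import numpy as np, cv2
from station import env, imaging, job
def cap(n,f=None):
    p,d=imaging.capture(n)
    if f: cv2.imwrite('pics/'+f,p[:,:,::-1])
    return p,d
def ray(n,uv):
    c=imaging.calibration(n);K=np.array(c['camera_matrix']);k=c['k1']
    m=np.linalg.solve(K,np.array([uv[0],uv[1],1.]))[:2]; s=m.copy()
    for _ in range(20): s=m/(1+k*(s@s))
    R=np.array(c['R']);t=np.array(c['t'])
    return -R.T@t, R.T@np.array([s[0],s[1],1.])
def onplane(n,uv,z):
    o,d=ray(n,uv); return o+d*(z-o[2])/d[2]
def proj(n,X):
    c=imaging.calibration(n);K=np.array(c['camera_matrix']);x=np.array(c['R'])@np.array(X)+np.array(c['t'])
    s=x[:2]/x[2]; s=s*(1+c['k1']*(s@s)); return (K@np.array([s[0],s[1],1]))[:2]
E
python3 - <<'E'
from h import *
for n in('side','top'):
    cap(n,n+'0.png'); print(imaging.calibration(n)); print(ray(n,(320,200)))
print(env.tcp_to_tips, env.state())
E
```

```text
pics
{'camera_matrix': array([[441.73046475,   0.        , 318.40116181],
       [  0.        , 441.73046475, 205.66872135],
       [  0.        ,   0.        ,   1.        ]]), 'k1': -0.058549294043884745, 'R': array([[-0.9962007 , -0.08707595, -0.00139171],
       [-0.05603973,  0.65319669, -0.75511167],
       [ 0.06666112, -0.75216479, -0.65559471]]), 't': array([0.54189506, 0.05868201, 0.9162063 ])}
(array([0.48204942, 0.69799324, 0.64572564]), array([ 0.06377451, -0.76086251, -0.64590931]))
{'camera_matrix': array([[477.69440859,   0.        , 317.25934074],
       [  0.        , 477.69440859, 210.54317   ],
       [  0.        ,   0.        ,   1.        ]]), 'k1': -0.06941724472553544, 'R': array([[ 0.00423857, -0.99996442, -0.00729296],
       [-0.99154084, -0.00325654, -0.12975425],
       [ 0.12972588,  0.00778124, -0.99151936]]), 't': array([0.00260379, 0.51388968, 1.01246013])}
(array([ 0.37818928, -0.003601  ,  1.07057218]), array([ 0.15163524,  0.00211585, -0.9886973 ]))
0.019 {'t': 0.1, 'q': array([ 1.20487969e+00,  3.59406457e-01,  1.51132501e+00, -2.59626987e-05,
        1.27247169e+00, -1.15078850e-01]), 'joint_vel': array([-1.89268674e-03,  1.16148281e-03, -2.26265731e-03,  1.73610106e-03,
       -1.39732315e-03,  8.59591054e-05]), 'joint_torque': array([-2.69393468e-04, -5.16355383e+01, -2.71407384e+01,  6.76999753e-02,
        2.76793353e-02, -4.37962251e-05]), 'tool_pos': array([0.14872275, 0.58067246, 0.2409091 ]), 'eef_rot': array([ 1.25086512e-01,  9.92145511e-01, -7.85028053e-04, -1.79751183e-04]), 'ft_force': array([ 0.25421225,  0.00613273, -0.20251139]), 'ft_torque': array([-0.00163358,  0.03208014, -0.00028779]), 'grip_force': 0.0, 'gripper_width': 1.0010459271496122}
```

View pics/top0.png

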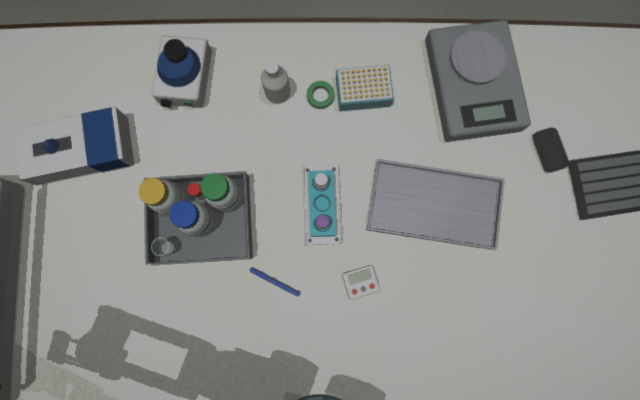

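View pics/side0.png

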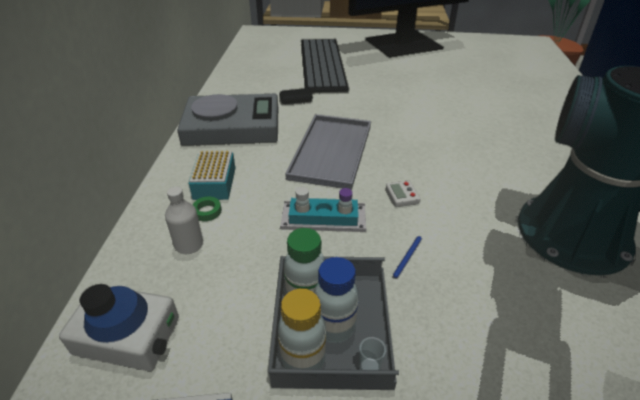

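Top view: yellow cap (152,191), green (214,187), blue (185,214), red vial (195,189), beaker (162,246), rack centre (322,203), spill tray (436,204). Side view shows the same, with the tool out of both pictures.

```bash
cat >> h.py <<'E'
HUE=dict(yellow=(15,30),green=(60,88),blue=(108,125),red=None)
def cloud(n,d):
    c=imaging.calibration(n);K=np.array(c['camera_matrix'])
    v,u=np.mgrid[0:400,0:640]
    m=np.stack([(u-K[0,2])/K[0,0],(v-K[1,2])/K[1,1]],-1);s=m.copy()
    for _ in range(8): s=m/(1+c['k1']*(s**2).sum(-1,keepdims=True))
    X=np.dstack([s*d[...,None],d])-np.array(c['t'])
    return X@np.array(c['R'])
def mask(p,name):
    h=cv2.cvtColor(p,cv2.COLOR_RGB2HSV);H,S,V=h[...,0].astype(int),h[...,1],h[...,2]
    if name=='red': return ((H<8)|(H>172))&(S>130)&(V>50)
    a,b=HUE[name]; return (H>=a)&(H<=b)&(S>110)&(V>40)
def disc(P,M,z,tol=.005):
    k=M&(abs(P[...,2]-z)<tol); q=P[k][:,:2].astype(np.float32)
    if len(q)<8: return None
    (c,r)=cv2.minEnclosingCircle(q); return np.round(c,4),round(r,4),len(q),np.round(np.median(P[k][:,2]),4),np.round(q.mean(0),4)
E
python3 - <<'E'
from h import *
HUE['turq']=(86,98)
for n in('top','side'):
    p,d=cap(n);P=cloud(n,d)
    box=(P[...,0]>.3)&(P[...,0]<.62)&(abs(P[...,1])<.45)
    for c,z in(('yellow',.148),('green',.148),('blue',.148),('red',.066)):
        M=mask(p,c)&box
        print(n,c,disc(P,M,z))
    M=mask(p,'turq')&box&(abs(P[...,2]-.03)<.006)
    q=P[M][:,:2].astype(np.float32); print('rack',len(q),cv2.minAreaRect(q),np.median(P[M][:,2]))
    for nm,yl,yh,z0,z1 in(('spill',-.45,-.07,.012,.03),('tray',.1,.45,.04,.056)):
        M=(P[...,1]>yl)&(P[...,1]<yh)&(P[...,0]>.35)&(P[...,0]<.62)&(P[...,2]>z0)&(P[...,2]<z1)
        M=cv2.morphologyEx(M.astype(np.uint8),cv2.MORPH_CLOSE,np.ones((3,3)))
        nn,L,st,_=cv2.connectedComponentsWithStats(M)
        i=1+st[1:,4].argmax(); q=P[L==i]; print(nm,len(q),cv2.minAreaRect(q[:,:2].astype(np.float32)))
E
```

```text
top yellow (array([0.5378, 0.3324]), 0.0269, 541, np.float64(0.1475), array([0.5375, 0.3315], dtype=float32))
top green (array([0.5469, 0.2085]), 0.0259, 494, np.float64(0.1477), array([0.5469, 0.2085], dtype=float32))
top blue (array([0.4922, 0.2681]), 0.0273, 567, np.float64(0.1474), array([0.492 , 0.2676], dtype=float32))
top red (array([0.5559, 0.2711]), 0.014, 126, np.float64(0.0657), array([0.5557, 0.2705], dtype=float32))
rack 812 ((0.5317736268043518, -0.0050180889666080475), (0.1427965611219406, 0.05278319865465164), 2.732821464538574) 0.029852361335678246
spill 1003 ((0.517633318901062, -0.20554636418819427), (0.22160352766513824, 0.43794769048690796), 7.785600662231445)
tray 363 ((0.46907007694244385, 0.13099344074726105), (0.30728283524513245, 0.10524827986955643), 37.06502151489258)
side yellow (array([0.5395, 0.3338]), 0.0278, 1061, np.float64(0.1484), array([0.5393, 0.336 ], dtype=float32))
side green (array([0.5478, 0.2104]), 0.0269, 641, np.float64(0.1487), array([0.5481, 0.2131], dtype=float32))
side blue (array([0.493 , 0.2689]), 0.0279, 846, np.float64(0.1486), array([0.4932, 0.2719], dtype=float32))
side red None
rack 772 ((0.5338475704193115, -0.0026026517152786255), (0.14315710961818695, 0.057925205677747726), 2.1759090423583984) 0.030610184427937562
spill 752 ((0.5464155673980713, 0.13900139927864075), (1.1110886335372925, 0.17872007191181183), 87.4306640625)
tray 1757 ((0.4797685742378235, 0.4103527069091797), (0.18406744301319122, 0.5450581908226013), 18.20563507080078)
```

>>> play_rows --pt "3.4 -3.1 0 -7.2 0.8" --pt "3.4 -3.1 0 -7.2 0.8" --pt "3.4 -3.1 0 -7.2 0.8" --pt "3.4 -3.1 0 -7.2 0.8" --pt "3.4 -3.1 0 -7.2 0.8"

```text
t: 0.82
tool_pos: [0.3198, 0.4251, 0.2415]
eef_rot: [0.427, 0.904, -0.0, -0.0]
ft_force: [-0.6, 0.3, -0.7]
gripper_width: 0.799
grip_force: 0.0
```

>>> play_rows --pt "3.4 -3.1 0 -7.2 0.8" --pt "3.4 -3.1 0 -7.2 0.8" --pt "3.4 -3.1 0 -7.2 0.8" --pt "3.4 -3.1 0 -7.2 0.8" --pt "3.4 -3.1 0 -7.2 0.8"

```text
t: 1.45
tool_pos: [0.4898, 0.27, 0.2415]
eef_rot: [0.686, 0.728, -0.0, -0.0]
ft_force: [-0.7, 0.3, -0.1]
gripper_width: 0.799
grip_force: 0.0
```

```bash
python3 - <<'E'
from h import *
uv=[(374,161),(503,180),(498,247),(367,231)]
C=np.array([onplane('top',u,.021)[:2] for u in uv]);print(C.round(3),C.mean(0).round(4))
e=lambda a,b:(np.linalg.norm(C[a]-C[b]).round(3))
print(e(0,1),e(2,3),e(0,3),e(1,2))
v=(C[0]+C[3]-C[1]-C[2])/2;v/=np.linalg.norm(v);print('y axis',v,np.degrees(np.arctan2(-v[0],v[1])))
for k in(-1,0,1):print(C.mean(0)+v*.085*k)
# bottle tray back wall & front corners
for u,z in(((145,178),.05),((248,172),.05),((147,263),.05),((251,261),.05)):print(onplane('top',u,z).round(3))
uv=[(320,115),(371,120),(347,187),(288,178)]
C=np.array([onplane('side',u,.021)[:2] for u in uv]);print(C.round(3),C.mean(0).round(4))
E
```

```text
[[ 0.628 -0.122]
 [ 0.586 -0.414]
 [ 0.436 -0.395]
 [ 0.47  -0.105]] [ 0.5301 -0.2591]
0.294 0.292 0.159 0.152
y axis [0.13107409 0.99137258] -7.531664137573107
[ 0.51898182 -0.34341292]
[ 0.53012312 -0.25914625]
[ 0.54126441 -0.17487958]
[0.583 0.384 0.05 ]
[0.596 0.156 0.05 ]
[0.397 0.37  0.05 ]
[0.403 0.145 0.05 ]
[[ 0.575 -0.41 ]
 [ 0.431 -0.394]
 [ 0.487 -0.089]
 [ 0.625 -0.111]] [ 0.5294 -0.2507]
```

>>> play_rows --pt "0.15 -0.1 -3 0 0.8" --pt "0.1 -0.05 -3 0 0.8" --pt "0 0 -2 0 0.8" --pt "0 0 -1.6 0 0.8" --pt "0 0 -0.7 0 0.8"

```text
t: 2.08
tool_pos: [0.491, 0.2696, 0.1377]
eef_rot: [0.684, 0.729, -0.001, -0.0]
ft_force: [-0.8, 0.8, 0.0]
gripper_width: 0.8
grip_force: 0.0
```

>>> play_rows --pt "0.15 -0.1 0 0 0.8" --pt "0 0 0 0 0.5" --pt "0 0 0 0 0.4" --pt "0 0 0 0 0.4" --pt "0 0 0 0 0.4"

```text
t: 2.7
tool_pos: [0.4935, 0.2689, 0.1393]
eef_rot: [0.684, 0.729, 0.001, 0.0]
ft_force: [0.0, -0.4, 5.9]
gripper_width: 0.611
grip_force: 30.0
```

>>> play_rows --pt "0 0 0.8 0 0.4" --pt "0 0 2.2 0 0.4" --pt "0 0 3 0 0.4" --pt "0 0 3 0 0.4" --pt "0 -1 2 0 0.4"

```text
t: 3.32
tool_pos: [0.4928, 0.259, 0.2499]
eef_rot: [0.684, 0.729, 0.0, -0.0]
ft_force: [-1.0, 0.1, -3.7]
gripper_width: 0.611
grip_force: 30.0
```

>>> play_rows --pt "0 -2.4 0 0 0.4" --pt "0.2 -4 0 0 0.4" --pt "0.2 -4 0 0 0.4" --pt "0.2 -4 0 0 0.4" --pt "0.2 -4 0 0 0.4"

```text
t: 3.95
tool_pos: [0.5001, 0.0735, 0.2484]
eef_rot: [0.684, 0.729, -0.0, -0.0]
ft_force: [0.1, -0.1, -2.1]
gripper_width: 0.607
grip_force: 30.0
```

>>> play_rows --pt "0.2 -4 0 0 0.4" --pt "0.2 -4 0 0 0.4" --pt "0.2 -4 0 0 0.4" --pt "0.2 -4 0 0 0.4" --pt "0.2 -4 0 0 0.4"

```text
t: 4.58
tool_pos: [0.5102, -0.1263, 0.2484]
eef_rot: [0.684, 0.729, -0.0, -0.001]
ft_force: [0.7, 0.0, -3.0]
gripper_width: 0.607
grip_force: 30.0
```

>>> play_rows --pt "0.2 -4 0 0 0.4" --pt "0.2 -4 0 0 0.4" --pt "0.2 -4 0 0 0.4" --pt "0.1 -3.5 0 0 0.4" --pt "0 -2 0 0 0.4"

```text
t: 5.2
tool_pos: [0.5174, -0.3016, 0.2482]
eef_rot: [0.685, 0.729, -0.0, -0.001]
ft_force: [0.1, 0.4, -3.8]
gripper_width: 0.613
grip_force: 30.0
```

>>> play_rows --pt "0.1 -2.3 0 0 0.4" --pt "0.1 -1.5 -1 0 0.4" --pt "0 0 -2.5 0 0.4" --pt "0 0 -3 0 0.4" --pt "0 0 -2.5 0 0.4"

```text
t: 5.82
tool_pos: [0.5195, -0.3376, 0.1568]
eef_rot: [0.684, 0.729, 0.0, -0.001]
ft_force: [0.1, -0.3, -3.7]
gripper_width: 0.61
grip_force: 30.0
```

>>> play_rows --pt "0 0 -1.2 0 0.4" --pt "0 0 -0.6 0 0.4" --pt "0 0 -0.1 0 0.4" --pt "0 0 -0.1 0 0.4"

```text
t: 6.32
tool_pos: [0.5205, -0.3387, 0.1395]
eef_rot: [0.684, 0.729, 0.0, 0.001]
ft_force: [0.3, -0.3, -2.6]
gripper_width: 0.607
grip_force: 30.0
```

>>> play_rows --pt "0 0 -0.1 0 0.4" --pt "0 0 0 0 0.4"

```text
t: 6.58
tool_pos: [0.52, -0.3384, 0.138]
eef_rot: [0.684, 0.729, -0.0, 0.0]
ft_force: [0.6, -0.7, -3.5]
gripper_width: 0.615
grip_force: 30.0
```

>>> play_rows --pt "0 0 -0.1 0 0.4" --pt "0 0 0 0 0.4"

```text
t: 6.82
tool_pos: [0.5201, -0.3385, 0.1374]
eef_rot: [0.684, 0.729, -0.0, 0.0]
ft_force: [-0.6, 1.7, 4.6]
gripper_width: 0.609
grip_force: 30.0
```

>>> play_rows --pt "0 0 -0.05 0 0.4" --pt "0 0 0 0 0.4"

```text
t: 7.08
tool_pos: [0.5201, -0.3385, 0.1374]
eef_rot: [0.684, 0.729, -0.0, 0.0]
ft_force: [-2.6, 3.0, 9.1]
gripper_width: 0.607
grip_force: 30.0
```

>>> play_rows --pt "0 0 0 0 0.8" --pt "0 0 0 0 0.8" --pt "0 0 1 0 0.8" --pt "0 0 3 0 0.8" --pt "0 0 3 0 0.8"

```text
t: 7.7
tool_pos: [0.5199, -0.3383, 0.2072]
eef_rot: [0.684, 0.729, -0.0, -0.0]
ft_force: [0.1, -0.2, 0.8]
gripper_width: 0.8
grip_force: 0.0
```

>>> play_rows --pt "0.2 5 0 0 0.8" --pt "0.3 5 0 0 0.8" --pt "0.3 5 0 0 0.8" --pt "0.3 5 0 0 0.8" --pt "0.3 5 0 0 0.8"

```text
t: 8.32
tool_pos: [0.5342, -0.0869, 0.2068]
eef_rot: [0.684, 0.729, 0.0, 0.0]
ft_force: [-0.2, -0.1, 0.2]
gripper_width: 0.801
grip_force: 0.0
```

>>> play_rows --pt "0.3 5 0 0 0.8" --pt "0.3 5 0 0 0.8" --pt "0.3 5 0 0 0.8" --pt "0.2 5 0 0 0.8" --pt "0.2 5 0 0 0.8"

```text
t: 8.95
tool_pos: [0.5472, 0.1634, 0.2069]
eef_rot: [0.684, 0.729, 0.0, 0.0]
ft_force: [0.9, 0.6, 0.3]
gripper_width: 0.8
grip_force: 0.0
```

>>> play_rows --pt "0 4 0 0 0.8" --pt "0 0.7 0 0 0.8" --pt "0 0 0 0 0.8"

```text
t: 9.32
tool_pos: [0.5469, 0.2085, 0.2063]
eef_rot: [0.684, 0.729, -0.0, 0.0]
ft_force: [-0.1, 0.0, -0.3]
gripper_width: 0.801
grip_force: 0.0
```

>>> play_rows --pt "0 0 -2.5 0 0.8" --pt "0 0.05 -2.5 0 0.8" --pt "0 0 -1.3 0 0.8" --pt "0 0 -0.5 0 0.8" --pt "0 0 0 0 0.5"

```text
t: 9.95
tool_pos: [0.5472, 0.2088, 0.1384]
eef_rot: [0.685, 0.729, 0.0, 0.0]
ft_force: [-0.4, -0.2, -0.3]
gripper_width: 0.724
grip_force: 0.0
```

>>> play_rows --pt "0 0 0 0 0.4" --pt "0 0 0 0 0.4" --pt "0 0 0 0 0.4" --pt "0 0 0 0 0.4"

```text
t: 10.45
tool_pos: [0.5476, 0.2093, 0.1389]
eef_rot: [0.684, 0.729, 0.001, 0.001]
ft_force: [1.2, -1.5, 6.5]
gripper_width: 0.607
grip_force: 30.0
```

>>> play_rows --pt "0 0 0.8 0 0.4" --pt "0 0 2.2 0 0.4" --pt "0 0 3 0 0.4" --pt "0 0 3 0 0.4" --pt "0 -1 2 0 0.4"

```text
t: 11.08
tool_pos: [0.5464, 0.1997, 0.2491]
eef_rot: [0.684, 0.729, -0.0, -0.0]
ft_force: [0.4, -0.3, -4.6]
gripper_width: 0.611
grip_force: 30.0
```

>>> play_rows --pt "0 -2.5 0 0 0.4" --pt "-0.2 -4 0 0 0.4" --pt "-0.2 -4 0 0 0.4" --pt "-0.2 -4 0 0 0.4" --pt "-0.2 -4 0 0 0.4"

```text
t: 11.7
tool_pos: [0.5377, 0.0132, 0.2476]
eef_rot: [0.684, 0.729, -0.001, -0.001]
ft_force: [0.4, 0.2, -4.2]
gripper_width: 0.612
grip_force: 30.0
```

>>> play_rows --pt "-0.2 -4 0 0 0.4" --pt "-0.2 -4 0 0 0.4" --pt "-0.2 -4 0 0 0.4" --pt "-0.2 -4 0 0 0.4" --pt "-0.1 -4 0 0 0.4"

```text
t: 12.32
tool_pos: [0.5288, -0.1865, 0.2476]
eef_rot: [0.684, 0.729, -0.0, -0.001]
ft_force: [1.2, 0.4, -3.6]
gripper_width: 0.609
grip_force: 30.0
```

>>> play_rows --pt "0 -4 0 0 0.4" --pt "0 -2 0 0 0.4" --pt "0 -1 -1 0 0.4" --pt "0 0 -2.5 0 0.4" --pt "0 0 -3 0 0.4"

```text
t: 12.95
tool_pos: [0.5299, -0.2546, 0.1821]
eef_rot: [0.684, 0.729, 0.0, -0.0]
ft_force: [-0.1, 0.8, -3.2]
gripper_width: 0.609
grip_force: 30.0
```

>>> play_rows --pt "0 0 -2.5 0 0.4" --pt "0 0 -1.2 0 0.4" --pt "0 0 -0.5 0 0.4" --pt "0 0 -0.1 0 0.4" --pt "0 0 -0.1 0 0.4"

```text
t: 13.58
tool_pos: [0.5305, -0.2561, 0.14]
eef_rot: [0.684, 0.729, 0.0, 0.001]
ft_force: [0.2, -0.1, -3.2]
gripper_width: 0.606
grip_force: 30.0
```

>>> play_rows --pt "0 0 -0.1 0 0.4" --pt "0 0 -0.1 0 0.4" --pt "0 0 0 0 0.4"

```text
t: 13.95
tool_pos: [0.5299, -0.2558, 0.1372]
eef_rot: [0.684, 0.729, -0.0, 0.0]
ft_force: [-0.2, -0.3, -4.2]
gripper_width: 0.61
grip_force: 30.0
```

>>> play_rows --pt "0 0 -0.05 0 0.4" --pt "0 0 0 0 0.4"

```text
t: 14.2
tool_pos: [0.53, -0.2559, 0.1369]
eef_rot: [0.684, 0.729, -0.0, 0.0]
ft_force: [-0.6, -0.2, -1.2]
gripper_width: 0.608
grip_force: 30.0
```

>>> play_rows --pt "0 0 -0.05 0 0.4" --pt "0 0 0 0 0.4"

```text
t: 14.45
tool_pos: [0.5301, -0.2559, 0.1369]
eef_rot: [0.684, 0.729, -0.0, 0.0]
ft_force: [-1.7, 1.6, 6.4]
gripper_width: 0.61
grip_force: 30.0
```

>>> play_rows --pt "0 0 0 0 0.8" --pt "0 0 0 0 0.8" --pt "0 0 1 0 0.8" --pt "0 0 3 0 0.8" --pt "0 0 3 0 0.8"

```text
t: 15.08
tool_pos: [0.5299, -0.2558, 0.2072]
eef_rot: [0.684, 0.729, -0.0, -0.0]
ft_force: [-0.1, -0.5, 0.4]
gripper_width: 0.799
grip_force: 0.0
```

>>> play_rows --pt "0.1 5 0 0 0.8" --pt "0.1 5 0 0 0.8" --pt "0.1 5 0 0 0.8" --pt "0.1 5 0 0 0.8" --pt "0.1 5 0 0 0.8"

```text
t: 15.7
tool_pos: [0.5351, -0.0043, 0.2069]
eef_rot: [0.684, 0.729, 0.0, 0.0]
ft_force: [0.5, 0.4, -0.9]
gripper_width: 0.8
grip_force: 0.0
```

>>> play_rows --pt "0.1 5 0 0 0.8" --pt "0.1 5 0 0 0.8" --pt "0.1 5 0 0 0.8" --pt "0 5 0 0 0.8" --pt "0 5 0 0 0.8"

```text
t: 16.32
tool_pos: [0.538, 0.246, 0.2069]
eef_rot: [0.684, 0.729, 0.0, 0.0]
ft_force: [0.4, -0.3, -0.3]
gripper_width: 0.8
grip_force: 0.0
```

>>> play_rows --pt "0 5 0 0 0.8" --pt "0 3 0 0 0.8" --pt "0 0.9 0 0 0.8" --pt "0 0 0 0 0.8"

```text
t: 16.82
tool_pos: [0.5379, 0.3329, 0.2063]
eef_rot: [0.684, 0.729, -0.0, 0.0]
ft_force: [0.9, -0.3, -0.4]
gripper_width: 0.799
grip_force: 0.0
```

>>> play_rows --pt "0 0 -2.5 0 0.8" --pt "0.05 0 -2.5 0 0.8" --pt "0 0 -1.3 0 0.8" --pt "0 0 -0.5 0 0.8" --pt "0 0 0 0 0.5"

```text
t: 17.45
tool_pos: [0.5387, 0.3329, 0.1384]
eef_rot: [0.685, 0.729, 0.0, 0.0]
ft_force: [-0.7, -1.3, 0.1]
gripper_width: 0.722
grip_force: 0.0
```

>>> play_rows --pt "0 0 0 0 0.4" --pt "0 0 0 0 0.4" --pt "0 0 0 0 0.4" --pt "0 0 0 0 0.4"

```text
t: 17.95
tool_pos: [0.5391, 0.3335, 0.139]
eef_rot: [0.684, 0.729, 0.001, 0.0]
ft_force: [-0.2, -0.9, 6.7]
gripper_width: 0.611
grip_force: 30.0
```

>>> play_rows --pt "0 0 0.8 0 0.4" --pt "0 0 2.2 0 0.4" --pt "0 0 3 0 0.4" --pt "0 0 3 0 0.4" --pt "0 -1 2 0 0.4"

```text
t: 18.58
tool_pos: [0.5382, 0.3234, 0.2492]
eef_rot: [0.684, 0.729, 0.0, -0.0]
ft_force: [0.1, -0.4, -3.7]
gripper_width: 0.612
grip_force: 30.0
```

>>> play_rows --pt "0 -2.5 0 0 0.4" --pt "0 -4 0 0 0.4" --pt "0 -4 0 0 0.4" --pt "0 -4 0 0 0.4" --pt "0.1 -4 0 0 0.4"

```text
t: 19.2
tool_pos: [0.5375, 0.1351, 0.2464]
eef_rot: [0.685, 0.729, -0.002, -0.001]
ft_force: [0.5, 0.1, -2.4]
gripper_width: 0.614
grip_force: 30.0
```

>>> play_rows --pt "0.1 -4 0 0 0.4" --pt "0 -4 0 0 0.4" --pt "0 -4 0 0 0.4" --pt "0 -4 0 0 0.4" --pt "0 -4 0 0 0.4"

```text
t: 19.82
tool_pos: [0.538, -0.0642, 0.2464]
eef_rot: [0.685, 0.729, -0.001, -0.001]
ft_force: [0.5, 0.5, -2.5]
gripper_width: 0.612
grip_force: 30.0
```

>>> play_rows --pt "0 -4 0 0 0.4" --pt "0 -4 0 0 0.4" --pt "0 -2 0 0 0.4" --pt "0 -1 0 0 0.4" --pt "0 0 -1.5 0 0.4"

```text
t: 20.45
tool_pos: [0.5409, -0.1721, 0.2332]
eef_rot: [0.685, 0.729, 0.0, 0.001]
ft_force: [0.5, -0.5, -3.1]
gripper_width: 0.609
grip_force: 30.0
```

>>> play_rows --pt "0 0 -2.5 0 0.4" --pt "0 0 -2.5 0 0.4" --pt "0 0 -2.5 0 0.4" --pt "0 0 -1.2 0 0.4" --pt "0 0 -0.7 0 0.4"

```text
t: 21.08
tool_pos: [0.5401, -0.1708, 0.1382]
eef_rot: [0.684, 0.729, -0.0, -0.001]
ft_force: [-0.2, 1.0, -3.0]
gripper_width: 0.61
grip_force: 30.0
```

>>> play_rows --pt "0 0 -0.1 0 0.4" --pt "0 0 -0.1 0 0.4" --pt "0 0 0 0 0.4"

```text
t: 21.45
tool_pos: [0.5408, -0.172, 0.1378]
eef_rot: [0.684, 0.729, 0.0, 0.001]
ft_force: [-0.6, 0.3, -3.2]
gripper_width: 0.611
grip_force: 30.0
```

>>> play_rows --pt "0 0 -0.05 0 0.4" --pt "0 0 0 0 0.4"

```text
t: 21.7
tool_pos: [0.5407, -0.172, 0.137]
eef_rot: [0.684, 0.729, 0.0, 0.0]
ft_force: [-0.1, 0.6, -1.1]
gripper_width: 0.611
grip_force: 30.0
```

>>> play_rows --pt "0 0 -0.05 0 0.4" --pt "0 0 0 0 0.4"

```text
t: 21.95
tool_pos: [0.5408, -0.1721, 0.1369]
eef_rot: [0.684, 0.729, 0.0, 0.0]
ft_force: [-0.3, 0.4, 5.8]
gripper_width: 0.611
grip_force: 30.0
```

>>> play_rows --pt "0 0 0 0 0.8" --pt "0 0 0 0 0.8" --pt "0 0 1 0 0.8" --pt "0 0 3 0 0.8" --pt "0 0 3 0 0.8"

```text
t: 22.58
tool_pos: [0.5403, -0.1717, 0.2072]
eef_rot: [0.684, 0.729, -0.0, -0.0]
ft_force: [0.6, -0.2, -0.3]
gripper_width: 0.799
grip_force: 0.0
```

```bash
python3 - <<'E'
from h import *
for n in('top','side'):
    p,d=cap(n,n+'1.png');P=cloud(n,d)
    box=(P[...,0]>.3)&(P[...,0]<.65)&(abs(P[...,1])<.5)
    print(n,disc(P,mask(p,'red')&box,.066,.004), [disc(P,mask(p,c)&box,.146) for c in('yellow','green','blue')])
    # white/lilac cap tops
    M=(P[...,2]>.069)&(P[...,2]<.079)&(P[...,1]>-.05)&(P[...,1]<.05)&(P[...,0]>.45)&(P[...,0]<.62)
    nn,L,st,_=cv2.connectedComponentsWithStats(M.astype(np.uint8))
    for i in range(1,nn):
        if st[i,4]>30: print(st[i,4],cv2.minEnclosingCircle(P[L==i][:,:2].astype(np.float32)))
a=cv2.imread('pics/top1.png')[140:300,100:520]; b=cv2.imread('pics/side1.png')[170:390,240:420]
cv2.imwrite('pics/c1.png',cv2.resize(a,None,fx=1.9,fy=1.9))
E
```

```text
top (array([0.5568, 0.2695]), 0.0141, 115, np.float64(0.0654), array([0.5559, 0.2701], dtype=float32)) [None, (array([ 0.526 , -0.2613]), 0.0224, 107, np.float64(0.1464), array([ 0.5254, -0.2589], dtype=float32)), (array([ 0.5228, -0.32  ]), 0.0195, 83, np.float64(0.1459), array([ 0.5245, -0.3168], dtype=float32))]
129 ((0.5773571729660034, -0.003314356319606304), 0.013932188972830772)
128 ((0.48726627230644226, -0.007300140336155891), 0.013818301260471344)
side (array([0.5576, 0.2713]), 0.0142, 205, np.float64(0.0663), array([0.5576, 0.2726], dtype=float32)) [(array([ 0.5427, -0.1708]), 0.0279, 257, np.float64(0.1471), array([ 0.5408, -0.1663], dtype=float32)), (array([ 0.5292, -0.2574]), 0.0271, 165, np.float64(0.1461), array([ 0.5298, -0.2544], dtype=float32)), (array([ 0.5225, -0.3357]), 0.0285, 135, np.float64(0.1459), array([ 0.5263, -0.3331], dtype=float32))]
103 ((0.5771981477737427, -0.0025743308942764997), 0.014548984356224537)
112 ((0.48783236742019653, -0.007524092216044664), 0.015190801583230495)
```

View pics/c1.png

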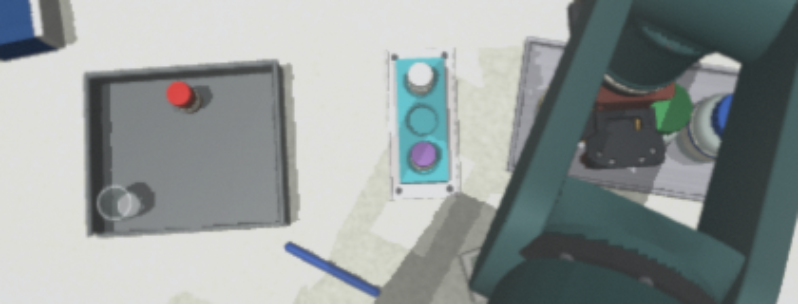

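Picture: the vial stands alone at crop (182,97), the beaker is untouched at (117,203), the middle well is empty at (421,118), and the bottles stand in the spill tray.

>>> play_rows --pt "0.2 4.9 0 10 0.8" --pt "0.2 4.9 0 10 0.8" --pt "0.2 4.9 0 10 0.65" --pt "0.2 4.9 0 10 0.65" --pt "0.2 4.9 0 10 0.65"

```text
t: 23.3
tool_pos: [0.55, 0.0747, 0.2055]
eef_rot: [0.309, 0.951, -0.0, -0.0]
ft_force: [1.0, 0.3, -0.3]
gripper_width: 0.652
grip_force: 0.0
```

>>> play_rows --pt "0.2 4.9 0 10 0.65" --pt "0.2 4.9 0 10 0.65" --pt "0.2 4.9 0 10 0.65" --pt "0.1 4.9 0 9.5 0.65" --pt "0 0 0 0 0.65"

```text
t: 23.92
tool_pos: [0.5568, 0.2723, 0.2053]
eef_rot: [-0.03, 1.0, 0.0, -0.0]
ft_force: [0.7, -1.1, 0.9]
gripper_width: 0.648
grip_force: 0.0
```

>>> play_rows --pt "0 -0.15 -4 0 0.65" --pt "0 0 -4 0 0.65" --pt "0 0 -4 0 0.65" --pt "0 0 -2 0 0.65" --pt "0 0 -1.5 0 0.65"

```text
t: 24.55
tool_pos: [0.5567, 0.2663, 0.0496]
eef_rot: [-0.026, 1.0, -0.001, -0.001]
ft_force: [-0.1, 0.4, -0.9]
gripper_width: 0.649
grip_force: 0.0
```

>>> play_rows --pt "0 0 0 0 0.65" --pt "0 0 0 0 0.4" --pt "0 0 0 0 0.2" --pt "0 0 0 0 0.2" --pt "0 0 0 0 0.2"

```text
t: 25.18
tool_pos: [0.5579, 0.2679, 0.0518]
eef_rot: [-0.027, 1.0, 0.0, 0.001]
ft_force: [-0.8, -0.6, 3.1]
gripper_width: 0.314
grip_force: 30.0
```

>>> play_rows --pt "0 0 0 0 0.2" --pt "0 0 0 0 0.2"

```text
t: 25.42
tool_pos: [0.5579, 0.268, 0.0518]
eef_rot: [-0.027, 1.0, 0.0, 0.001]
ft_force: [-0.8, 0.5, 5.7]
gripper_width: 0.309
grip_force: 30.0
```

>>> play_rows --pt "0 0 0.8 0 0.2" --pt "0 0 2.2 0 0.2" --pt "0 0 3 0 0.2" --pt "0 0 3 0 0.2" --pt "0 -1 1 0 0.2"

```text
t: 26.05
tool_pos: [0.5584, 0.2582, 0.1531]
eef_rot: [-0.028, 1.0, 0.0, 0.002]
ft_force: [0.4, 0.1, 0.0]
gripper_width: 0.311
grip_force: 30.0
```

>>> play_rows --pt "-0.3 -3 0 0 0.2" --pt "-0.4 -4 0 0 0.2" --pt "-0.4 -4 0 0 0.2" --pt "-0.4 -4 0 0 0.2" --pt "-0.4 -4 0 0 0.2"

```text
t: 26.68
tool_pos: [0.5372, 0.0659, 0.1503]
eef_rot: [-0.027, 1.0, -0.0, -0.001]
ft_force: [1.5, -0.6, -0.1]
gripper_width: 0.315
grip_force: 30.0
```

>>> play_rows --pt "-0.3 -4 0 0 0.2" --pt "-0.2 -2 0 0 0.2" --pt "0 -1.2 0 0 0.2" --pt "0 0 0 0 0.2" --pt "0 0 0 0 0.2"

```text
t: 27.3
tool_pos: [0.5333, -0.0037, 0.1509]
eef_rot: [-0.027, 1.0, 0.0, -0.0]
ft_force: [-0.4, -0.4, -0.5]
gripper_width: 0.315
grip_force: 30.0
```

```bash
python3 - <<'E'
from h import *
n='side'
p,d=cap(n,'side2.png');P=cloud(n,d);s=env.state();print(s['tool_pos'],s['ft_force'])
k=mask(p,'red')&(abs(P[...,1])<.06)&(P[...,2]>.1); q=P[k];print(len(q), q.min(0),q.max(0),np.median(q,0))
a=cv2.imread('pics/side2.png')[100:270,220:440];cv2.imwrite('pics/c2.png',cv2.resize(a,None,fx=3.4,fy=3.4,interpolation=cv2.INTER_CUBIC))
E
```

```text
[ 0.53333222 -0.00354526  0.15098047] [-0.95093436 -0.26002152  0.41079027]Traceback (most recent call last):
  File "<stdin>", line 4, in <module>
    return umr_minimum(a, axis, None, out, keepdims, initial, where)
ValueError: zero-size array to reduction operation minimum which has no identity
```

>>> play_rows --pt "0 -0.1 -3 0 0.2" --pt "0 0 -2.5 0 0.2" --pt "0 0 -1.2 0 0.2" --pt "0 0 -0.5 0 0.2" --pt "0 0 0 0 0.2"

```text
t: 27.98
tool_pos: [0.5337, -0.0051, 0.0793]
eef_rot: [-0.027, 1.0, -0.0, 0.0]
ft_force: [-0.8, -0.2, -0.1]
gripper_width: 0.315
grip_force: 30.0
```

>>> play_rows --pt "0 0 -0.3 0 0.2" --pt "0 0 -0.3 0 0.2" --pt "0 0 0 0 0.2"

```text
t: 28.35
tool_pos: [0.5334, -0.0053, 0.0732]
eef_rot: [-0.027, 1.0, -0.0, 0.0]
ft_force: [0.2, -0.4, 0.1]
gripper_width: 0.314
grip_force: 30.0
```

>>> play_rows --pt "0 0 -0.3 0 0.2" --pt "0 0 0 0 0.2"

```text
t: 28.6
tool_pos: [0.5332, -0.0053, 0.0699]
eef_rot: [-0.027, 1.0, -0.0, -0.0]
ft_force: [-0.1, 0.3, -0.2]
gripper_width: 0.31
grip_force: 30.0
```

>>> play_rows --pt "0 0 -0.3 0 0.2" --pt "0 0 -0.3 0 0.2" --pt "0 0 -0.3 0 0.2" --pt "0 0 0 0 0.2"

```text
t: 29.1
tool_pos: [0.5332, -0.0053, 0.0608]
eef_rot: [-0.027, 1.0, -0.0, -0.0]
ft_force: [-0.5, 0.1, -0.4]
gripper_width: 0.315
grip_force: 30.0
```

>>> play_rows --pt "0 0 -0.1 0 0.2" --pt "0 0 -0.1 0 0.2" --pt "0 0 0 0 0.2"

```text
t: 29.48
tool_pos: [0.5334, -0.0053, 0.0591]
eef_rot: [-0.027, 1.0, -0.0, -0.0]
ft_force: [0.2, -0.5, -2.1]
gripper_width: 0.314
grip_force: 30.0
```

>>> play_rows --pt "0 0 -0.1 0 0.2" --pt "0 0 0 0 0.2"

```text
t: 29.72
tool_pos: [0.5335, -0.0053, 0.0588]
eef_rot: [-0.027, 1.0, -0.0, 0.0]
ft_force: [-1.5, -0.1, 6.9]
gripper_width: 0.316
grip_force: 30.0
```

>>> play_rows --pt "0 0 0 0 0.5" --pt "0 0 0 0 0.65" --pt "0 0 1 0 0.65" --pt "0 0 4 0 0.65" --pt "0 0 5 0 0.65"

```text
t: 30.35
tool_pos: [0.5325, -0.0052, 0.1588]
eef_rot: [-0.027, 1.0, 0.0, -0.001]
ft_force: [0.6, -0.3, -0.1]
gripper_width: 0.649
grip_force: 0.0
```

>>> play_rows --pt "0 0 5 -10 0.65" --pt "0 -3 0 -10 0.8" --pt "0.1 -3 0 -10 0.8" --pt "0.1 -3 0 -10 0.8" --pt "0.1 -3 0 -10 0.8"

```text
t: 30.98
tool_pos: [0.5363, -0.1262, 0.2088]
eef_rot: [0.4, 0.916, -0.0, 0.0]
ft_force: [0.3, 1.2, 0.2]
gripper_width: 0.796
grip_force: 0.0
```

>>> play_rows --pt "0.1 -3 0 -10 0.8" --pt "0.1 -1.5 0 -10 0.8" --pt "0.1 -0.2 0 -10 0.8" --pt "0.1 0 0 -9.7 0.8" --pt "0 0 0 0 0.8"

```text
t: 31.6
tool_pos: [0.5404, -0.1724, 0.2086]
eef_rot: [0.685, 0.728, 0.0, 0.0]
ft_force: [-0.1, 0.0, 0.4]
gripper_width: 0.801
grip_force: 0.0
```

```bash
python3 - <<'E'
from h import *
for n in('side','top'):
    p,d=cap(n,n+'3.png');P=cloud(n,d);
    box=(P[...,0]>.3)&(P[...,0]<.65)&(abs(P[...,1])<.5)
    print(n,disc(P,mask(p,'red')&box,.073,.006),[disc(P,mask(p,c)&box,.146) for c in('yellow','green','blue')])
print(env.state()['tool_pos'])
a=cv2.imread('pics/side3.png')[90:270,220:440];cv2.imwrite('pics/c3.png',cv2.resize(a,None,fx=3,fy=3,interpolation=cv2.INTER_CUBIC))
E
```

```text
side (array([ 0.5325, -0.0034]), 0.0132, 97, np.float64(0.0737), array([ 0.5332, -0.0013], dtype=float32)) [(array([ 0.5406, -0.1708]), 0.0283, 260, np.float64(0.1471), array([ 0.5406, -0.1661], dtype=float32)), (array([ 0.5288, -0.2588]), 0.0276, 170, np.float64(0.146), array([ 0.5292, -0.2545], dtype=float32)), (array([ 0.5199, -0.3354]), 0.0288, 146, np.float64(0.146), array([ 0.5261, -0.3325], dtype=float32))]
top (array([ 0.5315, -0.006 ]), 0.0126, 108, np.float64(0.0733), array([ 0.5312, -0.0061], dtype=float32)) [None, (array([ 0.5252, -0.2626]), 0.0218, 104, np.float64(0.1462), array([ 0.5256, -0.2588], dtype=float32)), (array([ 0.5223, -0.322 ]), 0.0199, 94, np.float64(0.146), array([ 0.5237, -0.3174], dtype=float32))]
[ 0.54032294 -0.17222948  0.20844746]
```

View pics/c3.png

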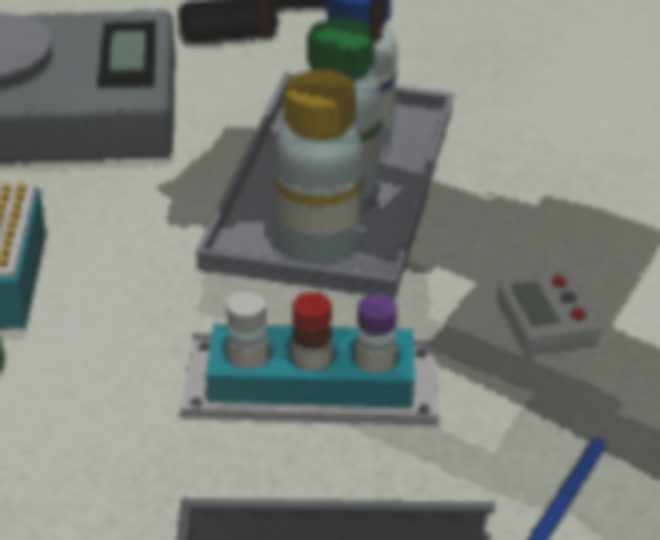

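The vial is seated at crop (312,330), its cap level with its neighbours (top measured 73 mm). The bottles stand upright in the spill tray, so now the returns.

>>> play_rows --pt "0 0.05 -2.5 0 0.8" --pt "0 0 -2.5 0 0.8" --pt "0 0 -1.5 0 0.8" --pt "0 0 -0.65 0 0.8" --pt "0 0 0 0 0.5"

```text
t: 32.33
tool_pos: [0.5405, -0.1718, 0.1366]
eef_rot: [0.685, 0.728, -0.0, -0.0]
ft_force: [0.2, 0.3, 0.2]
gripper_width: 0.72
grip_force: 0.0
```

>>> play_rows --pt "0 0 0 0 0.4" --pt "0 0 0 0 0.4" --pt "0 0 0 0 0.4" --pt "0 0 0 0 0.4"

```text
t: 32.83
tool_pos: [0.541, -0.1721, 0.1374]
eef_rot: [0.686, 0.728, 0.0, 0.001]
ft_force: [0.8, 0.1, 4.4]
gripper_width: 0.61
grip_force: 30.0
```

>>> play_rows --pt "0 0 0.8 0 0.4" --pt "0 0 2.2 0 0.4" --pt "0 0 3 0 0.4" --pt "0 0 3 0 0.4" --pt "0 1 2 0 0.4"

```text
t: 33.45
tool_pos: [0.5403, -0.1622, 0.2478]
eef_rot: [0.686, 0.728, -0.0, 0.0]
ft_force: [0.0, -0.2, -3.2]
gripper_width: 0.609
grip_force: 30.0
```

>>> play_rows --pt "0 2.5 0 0 0.4" --pt "0 4 0 0 0.4" --pt "0 4 0 0 0.4" --pt "0 4 0 0 0.4" --pt "0 4 0 0 0.4"

```text
t: 34.08
tool_pos: [0.5395, 0.0245, 0.2463]
eef_rot: [0.686, 0.728, -0.0, -0.001]
ft_force: [0.1, 0.0, -2.6]
gripper_width: 0.612
grip_force: 30.0
```

>>> play_rows --pt "0 4 0 0 0.4" --pt "0 4 0 0 0.4" --pt "0 4 0 0 0.4" --pt "0 4 0 0 0.4" --pt "0 4 0 0 0.4"

```text
t: 34.7
tool_pos: [0.5395, 0.2243, 0.2463]
eef_rot: [0.686, 0.728, -0.001, -0.0]
ft_force: [-0.3, 0.5, -3.0]
gripper_width: 0.612
grip_force: 30.0
```

>>> play_rows --pt "0 4 0 0 0.4" --pt "-0.1 4 0 0 0.4" --pt "-0.1 2 0 0 0.4" --pt "0 1 0 0 0.4" --pt "0 0 0 0 0.4"

```text
t: 35.33
tool_pos: [0.5383, 0.3328, 0.2464]
eef_rot: [0.686, 0.728, -0.0, 0.0]
ft_force: [0.4, -0.3, -3.1]
gripper_width: 0.603
grip_force: 30.0
```

>>> play_rows --pt "0.05 0.05 -2 0 0.4" --pt "0 0 -3 0 0.4" --pt "0 0 -3 0 0.4" --pt "0 0 -1.5 0 0.4" --pt "0 0 -0.8 0 0.4"

```text
t: 35.95
tool_pos: [0.539, 0.3328, 0.1431]
eef_rot: [0.686, 0.728, -0.0, -0.0]
ft_force: [0.6, 0.1, -2.7]
gripper_width: 0.609
grip_force: 30.0
```

>>> play_rows --pt "0 0 -0.1 0 0.4" --pt "0 0 -0.1 0 0.4" --pt "0 0 0 0 0.4"

```text
t: 36.33
tool_pos: [0.5394, 0.334, 0.1424]
eef_rot: [0.686, 0.728, 0.001, 0.0]
ft_force: [-0.5, -0.8, -3.4]
gripper_width: 0.611
grip_force: 30.0
```

>>> play_rows --pt "0 0 -0.05 0 0.4" --pt "0 0 0 0 0.4"

```text
t: 36.58
tool_pos: [0.5389, 0.3338, 0.1413]
eef_rot: [0.686, 0.728, 0.0, 0.0]
ft_force: [-0.1, 0.8, -2.7]
gripper_width: 0.612
grip_force: 30.0
```

>>> play_rows --pt "0 -0.05 -0.1 0 0.4" --pt "0 0 -0.05 0 0.4" --pt "0 0 0 0 0.4"

```text
t: 36.95
tool_pos: [0.5388, 0.3332, 0.1395]
eef_rot: [0.686, 0.728, -0.0, -0.0]
ft_force: [0.3, 0.6, -2.9]
gripper_width: 0.613
grip_force: 30.0
```

>>> play_rows --pt "0 0 -0.05 0 0.4" --pt "0 0 0 0 0.4"

```text
t: 37.2
tool_pos: [0.5389, 0.3333, 0.1394]
eef_rot: [0.686, 0.728, 0.0, -0.0]
ft_force: [-0.6, -0.7, 0.5]
gripper_width: 0.608
grip_force: 30.0
```

>>> play_rows --pt "0 0 -0.05 0 0.4" --pt "0 0 0 0 0.4"

```text
t: 37.45
tool_pos: [0.5389, 0.3333, 0.1394]
eef_rot: [0.686, 0.728, 0.0, -0.0]
ft_force: [-2.0, -1.6, 4.8]
gripper_width: 0.611
grip_force: 30.0
```

>>> play_rows --pt "0 0 0 0 0.8" --pt "0 0 0 0 0.8" --pt "0 0 1 0 0.8" --pt "0 0 3 0 0.8" --pt "0 0 3 0 0.8"

```text
t: 38.08
tool_pos: [0.5389, 0.3332, 0.2097]
eef_rot: [0.686, 0.728, -0.0, -0.0]
ft_force: [-0.3, 0.7, 0.2]
gripper_width: 0.801
grip_force: 0.0
```

>>> play_rows --pt "-0.1 -5 0 0 0.8" --pt "-0.1 -5 0 0 0.8" --pt "-0.1 -5 0 0 0.8" --pt "-0.1 -5 0 0 0.8" --pt "-0.1 -5 0 0 0.8"

```text
t: 38.7
tool_pos: [0.5341, 0.0817, 0.2094]
eef_rot: [0.686, 0.728, 0.0, 0.0]
ft_force: [0.6, -0.1, -0.6]
gripper_width: 0.803
grip_force: 0.0
```

>>> play_rows --pt "-0.1 -5 0 0 0.8" --pt "-0.1 -5 0 0 0.8" --pt "-0.1 -5 0 0 0.8" --pt "-0.1 -5 0 0 0.8" --pt "0 -5 0 0 0.8"

```text
t: 39.33
tool_pos: [0.53, -0.1686, 0.2094]
eef_rot: [0.686, 0.728, 0.0, 0.001]
ft_force: [0.5, 0.3, -0.1]
gripper_width: 0.799
grip_force: 0.0
```

>>> play_rows --pt "0 -5 0 0 0.8" --pt "0 -3 0 0 0.8" --pt "0 -0.9 0 0 0.8" --pt "0 0 0 0 0.8"

```text
t: 39.83
tool_pos: [0.5299, -0.2556, 0.2088]
eef_rot: [0.686, 0.728, 0.0, -0.0]
ft_force: [0.1, -0.0, -0.4]
gripper_width: 0.798
grip_force: 0.0
```

Green: grip, then to (.5475,.2090).

>>> play_rows --pt "0 0 -2.5 0 0.8" --pt "0 0 -2.5 0 0.8" --pt "0 0 -1.5 0 0.8" --pt "0 0 -0.7 0 0.8" --pt "0 0 0 0 0.5"

```text
t: 40.45
tool_pos: [0.53, -0.2553, 0.1366]
eef_rot: [0.685, 0.728, -0.0, -0.0]
ft_force: [-0.0, -0.7, -0.4]
gripper_width: 0.725
grip_force: 0.0
```

>>> play_rows --pt "0 0 0 0 0.4" --pt "0 0 0 0 0.4" --pt "0 0 0 0 0.4" --pt "0 0 0 0 0.4"

```text
t: 40.95
tool_pos: [0.5303, -0.2561, 0.1373]
eef_rot: [0.686, 0.728, 0.0, 0.001]
ft_force: [-0.9, 1.0, 4.8]
gripper_width: 0.608
grip_force: 30.0
```

>>> play_rows --pt "0 0 0.8 0 0.4" --pt "0 0 2.2 0 0.4" --pt "0 0 3 0 0.4" --pt "0 0 3 0 0.4" --pt "0 1 2 0 0.4"

```text
t: 41.58
tool_pos: [0.5298, -0.2463, 0.2478]
eef_rot: [0.686, 0.728, -0.0, 0.0]
ft_force: [0.2, -0.7, -4.6]
gripper_width: 0.61
grip_force: 30.0
```

>>> play_rows --pt "0 2.5 0 0 0.4" --pt "0.2 4 0 0 0.4" --pt "0.2 4 0 0 0.4" --pt "0.2 4 0 0 0.4" --pt "0.2 4 0 0 0.4"

```text
t: 42.2
tool_pos: [0.5362, -0.058, 0.245]
eef_rot: [0.685, 0.728, -0.001, -0.002]
ft_force: [0.2, -0.2, -4.3]
gripper_width: 0.612
grip_force: 30.0
```

>>> play_rows --pt "0.2 4 0 0 0.4" --pt "0.2 4 0 0 0.4" --pt "0.2 4 0 0 0.4" --pt "0.2 4 0 0 0.4" --pt "0.1 4 0 0 0.4"

```text
t: 42.82
tool_pos: [0.5447, 0.1414, 0.2449]
eef_rot: [0.685, 0.728, -0.001, -0.001]
ft_force: [0.6, 0.2, -3.9]
gripper_width: 0.61
grip_force: 30.0
```

>>> play_rows --pt "0.05 4 0 0 0.4" --pt "0 2 0 0 0.4" --pt "0 1 0 0 0.4" --pt "0 0 0 0 0.4"

```text
t: 43.32
tool_pos: [0.5469, 0.2091, 0.2461]
eef_rot: [0.685, 0.728, -0.001, -0.0]
ft_force: [0.2, 0.4, -2.9]
gripper_width: 0.608
grip_force: 30.0
```

>>> play_rows --pt "0.05 0 -2 0 0.4" --pt "0 0 -3 0 0.4" --pt "0 0 -3 0 0.4" --pt "0 0 -1.5 0 0.4" --pt "0 0 -0.8 0 0.4"

```text
t: 43.95
tool_pos: [0.5479, 0.2084, 0.1431]
eef_rot: [0.686, 0.728, -0.0, -0.0]
ft_force: [0.5, -0.0, -3.9]
gripper_width: 0.606
grip_force: 30.0
```

>>> play_rows --pt "0 0 -0.15 0 0.4" --pt "0 0 -0.15 0 0.4" --pt "0 0 0 0 0.4"

```text
t: 44.32
tool_pos: [0.5484, 0.2094, 0.1413]
eef_rot: [0.686, 0.728, 0.001, 0.0]
ft_force: [0.2, 0.1, -4.2]
gripper_width: 0.611
grip_force: 30.0
```

>>> play_rows --pt "0 0 -0.05 0 0.4" --pt "0 0 0 0 0.4"

```text
t: 44.58
tool_pos: [0.5479, 0.2093, 0.1403]
eef_rot: [0.686, 0.728, 0.0, 0.0]
ft_force: [-1.1, 0.1, -3.6]
gripper_width: 0.612
grip_force: 30.0
```

>>> play_rows --pt "-0.04 0 -0.1 0 0.4" --pt "0 0 0 0 0.4"

```text
t: 44.82
tool_pos: [0.5477, 0.2093, 0.1394]
eef_rot: [0.686, 0.728, 0.0, 0.0]
ft_force: [0.3, 0.1, -1.3]
gripper_width: 0.612
grip_force: 30.0
```

>>> play_rows --pt "0 0 -0.05 0 0.4" --pt "0 0 0 0 0.4"

```text
t: 45.08
tool_pos: [0.5477, 0.2093, 0.1394]
eef_rot: [0.686, 0.728, 0.0, 0.0]
ft_force: [-2.4, 0.0, 6.1]
gripper_width: 0.61
grip_force: 30.0
```

>>> play_rows --pt "0 0 -0.05 0 0.4" --pt "0 0 0 0 0.4"

```text
t: 45.32
tool_pos: [0.5477, 0.2094, 0.1393]
eef_rot: [0.686, 0.728, 0.0, 0.0]
ft_force: [-3.7, -0.0, 9.0]
gripper_width: 0.608
grip_force: 30.0
```

>>> play_rows --pt "0 0 0 0 0.8" --pt "0 0 0 0 0.8" --pt "0 0 1 0 0.8" --pt "0 0 3 0 0.8" --pt "0 0 3 0 0.8"

```text
t: 45.95
tool_pos: [0.5474, 0.2092, 0.2091]
eef_rot: [0.686, 0.728, -0.0, -0.0]
ft_force: [0.9, 0.3, 0.5]
gripper_width: 0.8
grip_force: 0.0
```

>>> play_rows --pt "-0.2 -5 0 0 0.8" --pt "-0.3 -5 0 0 0.8" --pt "-0.3 -5 0 0 0.8" --pt "-0.3 -5 0 0 0.8" --pt "-0.3 -5 0 0 0.8"

```text
t: 46.58
tool_pos: [0.5336, -0.0425, 0.2089]
eef_rot: [0.686, 0.728, 0.0, 0.0]
ft_force: [0.5, 0.5, 0.3]
gripper_width: 0.799
grip_force: 0.0
```

>>> play_rows --pt "-0.3 -5 0 0 0.8" --pt "-0.3 -5 0 0 0.8" --pt "-0.3 -5 0 0 0.8" --pt "-0.3 -5 0 0 0.8" --pt "-0.15 -5 0 0 0.8"

```text
t: 47.2
tool_pos: [0.5198, -0.2926, 0.2088]
eef_rot: [0.686, 0.728, 0.0, 0.0]
ft_force: [0.9, -0.7, -0.1]
gripper_width: 0.802
grip_force: 0.0
```

>>> play_rows --pt "0 -3.5 0 0 0.8" --pt "0 -1.3 0 0 0.8" --pt "0 0 0 0 0.8"

```text
t: 47.58
tool_pos: [0.52, -0.3388, 0.2082]
eef_rot: [0.686, 0.728, 0.0, -0.0]
ft_force: [-1.1, 0.3, -0.6]
gripper_width: 0.802
grip_force: 0.0
```

>>> play_rows --pt "0 0 -2.5 0 0.8" --pt "0 0 -2.5 0 0.8" --pt "0 0 -1.5 0 0.8" --pt "0 0 -0.6 0 0.8" --pt "0 0 0 0 0.5"

```text
t: 48.2
tool_pos: [0.5202, -0.3383, 0.1372]
eef_rot: [0.685, 0.728, -0.0, -0.0]
ft_force: [-0.5, 0.4, -0.4]
gripper_width: 0.721
grip_force: 0.0
```

>>> play_rows --pt "0 0 0 0 0.4" --pt "0 0 0 0 0.4" --pt "0 0 0 0 0.4" --pt "0 0 0 0 0.4"

```text
t: 48.7
tool_pos: [0.5205, -0.3392, 0.1379]
eef_rot: [0.686, 0.728, 0.0, 0.001]
ft_force: [-0.1, 0.7, 5.1]
gripper_width: 0.612
grip_force: 30.0
```

>>> play_rows --pt "0 0 0.8 0 0.4" --pt "0 0 2.2 0 0.4" --pt "0 0 3 0 0.4" --pt "0 0 3 0 0.4" --pt "0 1 2 0 0.4"

```text
t: 49.32
tool_pos: [0.5201, -0.3291, 0.2483]
eef_rot: [0.686, 0.728, -0.0, 0.0]
ft_force: [0.0, 0.1, -2.5]
gripper_width: 0.611
grip_force: 30.0
```

>>> play_rows --pt "-0.5 2.7 0 0 0.4" --pt "-1 4 0 0 0.4" --pt "-1 4 0 0 0.4" --pt "-1 4 0 0 0.4" --pt "-1 4 0 0 0.4"

```text
t: 49.95
tool_pos: [0.4737, -0.1397, 0.2467]
eef_rot: [0.686, 0.728, -0.0, -0.001]
ft_force: [0.9, 0.1, -3.1]
gripper_width: 0.609
grip_force: 30.0
```

>>> play_rows --pt "-1 4 0 0 0.4" --pt "-1 4 0 0 0.4" --pt "-1 4 0 0 0.4" --pt "-0.5 4 0 0 0.4" --pt "0 4 0 0 0.4"

```text
t: 50.58
tool_pos: [0.4383, 0.0598, 0.2469]
eef_rot: [0.686, 0.728, -0.0, -0.001]
ft_force: [0.1, 0.2, -2.7]
gripper_width: 0.609
grip_force: 30.0
```

>>> play_rows --pt "0 4 0 0 0.4" --pt "0 4 0 0 0.4" --pt "0 4 0 0 0.4" --pt "0 4 0 0 0.4" --pt "0 3 0 0 0.4"

```text
t: 51.2
tool_pos: [0.4387, 0.2499, 0.2468]
eef_rot: [0.685, 0.728, -0.001, -0.0]
ft_force: [-0.4, 0.9, -2.8]
gripper_width: 0.612
grip_force: 30.0
```

>>> play_rows --pt "0.5 1.4 0 0 0.4" --pt "1.5 0.5 0 0 0.4" --pt "2 0 0 0 0.4" --pt "1.4 0 0 0 0.4" --pt "0 0 0 0 0.4"

```text
t: 51.82
tool_pos: [0.4958, 0.2663, 0.247]
eef_rot: [0.686, 0.727, 0.0, 0.0]
ft_force: [0.2, 0.4, -3.3]
gripper_width: 0.611
grip_force: 30.0
```

>>> play_rows --pt "-0.2 0.2 0 0 0.4" --pt "0 0 0 0 0.4"

```text
t: 52.08
tool_pos: [0.4911, 0.2691, 0.247]
eef_rot: [0.686, 0.728, -0.0, -0.0]
ft_force: [-0.0, -0.2, -3.7]
gripper_width: 0.606
grip_force: 30.0
```

>>> play_rows --pt "0.2 0 -2 0 0.4" --pt "0 0 -3 0 0.4" --pt "0 0 -2.5 0 0.4" --pt "0 0 -1 0 0.4" --pt "0 0 0 0 0.4"

```text
t: 52.7
tool_pos: [0.4935, 0.2692, 0.1619]
eef_rot: [0.686, 0.728, -0.001, -0.0]
ft_force: [1.0, -0.2, -2.9]
gripper_width: 0.611
grip_force: 30.0
```

>>> play_rows --pt "0 0 -0.8 0 0.4" --pt "0 0 -0.8 0 0.4" --pt "0 0 0 0 0.4"

```text
t: 53.08
tool_pos: [0.4936, 0.269, 0.1456]
eef_rot: [0.686, 0.728, -0.001, -0.0]
ft_force: [-0.3, -0.9, -1.5]
gripper_width: 0.61
grip_force: 30.0
```

>>> play_rows --pt "0 0 -0.2 0 0.4" --pt "0 0 -0.2 0 0.4" --pt "0 0 -0.1 0 0.4" --pt "0 0 0 0 0.4"

```text
t: 53.58
tool_pos: [0.494, 0.2692, 0.1411]
eef_rot: [0.686, 0.728, -0.0, -0.0]
ft_force: [1.1, -0.2, -2.3]
gripper_width: 0.61
grip_force: 30.0
```

>>> play_rows --pt "0 0 -0.06 0 0.4" --pt "0 0 0 0 0.4"

```text
t: 53.82
tool_pos: [0.494, 0.2692, 0.1405]
eef_rot: [0.686, 0.728, -0.0, -0.0]
ft_force: [-0.1, 0.2, -3.2]
gripper_width: 0.609
grip_force: 30.0
```

>>> play_rows --pt "0 0 -0.05 0 0.4" --pt "0 0 0 0 0.4"

```text
t: 54.08
tool_pos: [0.494, 0.2692, 0.14]
eef_rot: [0.686, 0.728, 0.0, -0.0]
ft_force: [-0.0, -0.5, -3.6]
gripper_width: 0.605
grip_force: 30.0
```

>>> play_rows --pt "-0.07 -0.03 -0.05 0 0.4" --pt "0 0 0 0 0.4"

```text
t: 54.32
tool_pos: [0.4938, 0.2691, 0.1399]
eef_rot: [0.686, 0.728, 0.001, 0.0]
ft_force: [0.4, 0.8, 0.1]
gripper_width: 0.605
grip_force: 30.0
```

>>> play_rows --pt "0 0 -0.05 0 0.4" --pt "0 0 0 0 0.4"

```text
t: 54.58
tool_pos: [0.4938, 0.2692, 0.1399]
eef_rot: [0.686, 0.728, 0.001, 0.0]
ft_force: [-1.0, 0.7, 5.1]
gripper_width: 0.61
grip_force: 30.0
```

>>> play_rows --pt "0 0 -0.05 0 0.4" --pt "0 0 0 0 0.4"

```text
t: 54.82
tool_pos: [0.4938, 0.2693, 0.1399]
eef_rot: [0.686, 0.728, 0.001, 0.0]
ft_force: [-2.1, -0.6, 9.5]
gripper_width: 0.608
grip_force: 30.0
```

Release, withdraw well clear, and check.

>>> play_rows --pt "0 0 0 0 0.8" --pt "0 0 0 0 0.8" --pt "0 0 1 0 0.8" --pt "0 0 3 0 0.8" --pt "0 0 4 0 0.8"

```text
t: 55.45
tool_pos: [0.4926, 0.2686, 0.2189]
eef_rot: [0.686, 0.728, -0.001, -0.001]
ft_force: [0.5, 1.0, 0.6]
gripper_width: 0.8
grip_force: 0.0
```

>>> play_rows --pt "0 -4 2 0 0.8" --pt "0 -5 0 0 0.8" --pt "0 -5 0 0 0.8" --pt "0 -5 0 0 0.8" --pt "0 -5 0 0 0.8"

```text
t: 56.08
tool_pos: [0.4933, 0.0273, 0.2392]
eef_rot: [0.686, 0.728, 0.0, 0.0]
ft_force: [0.4, -0.1, 0.0]
gripper_width: 0.801
grip_force: 0.0
```

>>> play_rows --pt "0 -5 0 0 0.8" --pt "0 -5 0 0 0.8" --pt "0 -5 0 0 0.8" --pt "0 -3 0 0 0.8" --pt "0 0 0 0 0.8"

```text
t: 56.7
tool_pos: [0.4935, -0.1531, 0.239]
eef_rot: [0.687, 0.727, -0.0, 0.0]
ft_force: [-0.0, 0.1, -0.6]
gripper_width: 0.799
grip_force: 0.0
```

```bash
python3 - <<'E'
from h import *
for n in('top','side'):
    p,d=cap(n,n+'4.png');P=cloud(n,d)
    box=(P[...,0]>.3)&(P[...,0]<.65)&(abs(P[...,1])<.5)
    for c in('yellow','green','blue'): print(n,c,disc(P,mask(p,c)&box,.148))
    print(disc(P,mask(p,'red')&box,.073,.006))
E
```

```text
top yellow (array([0.5372, 0.3314]), 0.0268, 544, np.float64(0.1477), array([0.5368, 0.3313], dtype=float32))
top green (array([0.5459, 0.2052]), 0.0261, 502, np.float64(0.1478), array([0.5455, 0.2055], dtype=float32))
top blue (array([0.4914, 0.2694]), 0.027, 565, np.float64(0.1474), array([0.4916, 0.2688], dtype=float32))
(array([ 0.5309, -0.0063]), 0.0123, 106, np.float64(0.073), array([ 0.5311, -0.0063], dtype=float32))
side yellow (array([0.5387, 0.3341]), 0.0275, 1060, np.float64(0.1484), array([0.5385, 0.336 ], dtype=float32))
side green (array([0.5471, 0.2077]), 0.0267, 628, np.float64(0.1488), array([0.5469, 0.2102], dtype=float32))
side blue (array([0.4928, 0.2707]), 0.0275, 860, np.float64(0.1486), array([0.4931, 0.2728], dtype=float32))
(array([ 0.5336, -0.0036]), 0.0133, 94, np.float64(0.0738), array([ 0.5332, -0.0015], dtype=float32))
```

View pics/side4.png

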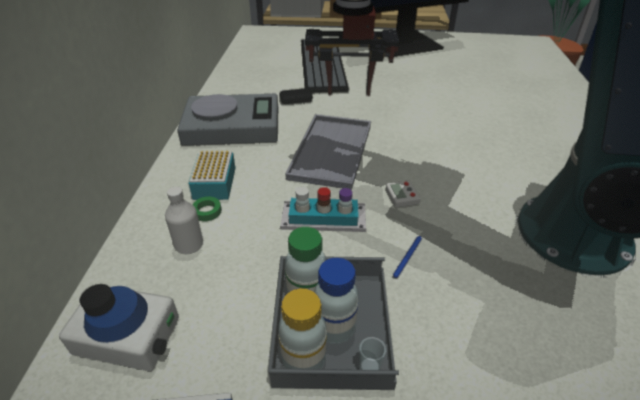

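The picture shows all upright, with the caps at (305,243), (337,275) and (301,308). Yellow and blue are back within about 1.5 mm, but green is about 3 mm off in y. I'll regrip it and set it right.

>>> play_rows --pt "0.5 4 0 0 0.8" --pt "0.8 5 0 0 0.8" --pt "0.8 5 0 0 0.8" --pt "0.8 5 0 0 0.8" --pt "0.8 5 0 0 0.8"

```text
t: 57.42
tool_pos: [0.5296, 0.0921, 0.2388]
eef_rot: [0.685, 0.729, 0.0, -0.0]
ft_force: [0.1, -0.3, -0.1]
gripper_width: 0.8
grip_force: 0.0
```

>>> play_rows --pt "0.8 5 0 0 0.8" --pt "0.8 5 0 0 0.8" --pt "0 2 0 0 0.8" --pt "0 0 0 0 0.8" --pt "0 0 0 0 0.8"

```text
t: 58.05
tool_pos: [0.5457, 0.2079, 0.2385]
eef_rot: [0.686, 0.728, -0.001, 0.0]
ft_force: [-0.4, -0.4, 0.7]
gripper_width: 0.801
grip_force: 0.0
```

>>> play_rows --pt "0.1 -0.1 -3 0 0.8" --pt "0 0 -3 0 0.8" --pt "0 0 -2.5 0 0.8" --pt "0 0 -1 0 0.8" --pt "0 0 -0.5 0 0.8"

```text
t: 58.68
tool_pos: [0.5474, 0.2069, 0.1385]
eef_rot: [0.686, 0.728, -0.0, -0.0]
ft_force: [0.0, -1.0, -0.3]
gripper_width: 0.799
grip_force: 0.0
```

>>> play_rows --pt "0 0 0 0 0.5" --pt "0 0 0 0 0.4" --pt "0 0 0 0 0.4" --pt "0 0 0 0 0.4" --pt "0 0 0 0 0.4"

```text
t: 59.3
tool_pos: [0.5479, 0.208, 0.1394]
eef_rot: [0.686, 0.728, 0.001, 0.0]
ft_force: [-0.2, -0.8, 4.9]
gripper_width: 0.614
grip_force: 30.0
```

>>> play_rows --pt "0 0 0.5 0 0.4" --pt "0 0 0 0 0.4"

```text
t: 59.55
tool_pos: [0.547, 0.2079, 0.1434]
eef_rot: [0.686, 0.728, -0.0, -0.0]
ft_force: [0.1, -1.2, -3.2]
gripper_width: 0.613
grip_force: 30.0
```

>>> play_rows --pt "0.05 0.15 0 0 0.4" --pt "0.05 0.15 0 0 0.4" --pt "0 0 0 0 0.4"

```text
t: 59.92
tool_pos: [0.5482, 0.211, 0.1433]
eef_rot: [0.686, 0.728, -0.0, -0.0]
ft_force: [-0.2, 0.5, -3.5]
gripper_width: 0.611
grip_force: 30.0
```

>>> play_rows --pt "-0.08 0 -0.2 0 0.4" --pt "0 0 -0.1 0 0.4" --pt "0 0 0 0 0.4"

```text
t: 60.3
tool_pos: [0.5474, 0.2108, 0.1404]
eef_rot: [0.686, 0.728, -0.0, -0.0]
ft_force: [-0.1, -0.5, -4.2]
gripper_width: 0.609
grip_force: 30.0
```

>>> play_rows --pt "0 0 -0.07 0 0.4" --pt "0 0 0 0 0.4"

```text
t: 60.55
tool_pos: [0.5475, 0.2109, 0.1398]
eef_rot: [0.686, 0.728, -0.0, -0.0]
ft_force: [0.5, 0.0, -4.0]
gripper_width: 0.607
grip_force: 30.0
```

>>> play_rows --pt "0 0 -0.06 0 0.4" --pt "0 0 0 0 0.4"

```text
t: 60.8
tool_pos: [0.5476, 0.2109, 0.1395]
eef_rot: [0.686, 0.728, 0.0, 0.0]
ft_force: [-1.0, 0.3, -1.2]
gripper_width: 0.611
grip_force: 30.0
```

>>> play_rows --pt "0 0 -0.05 0 0.4" --pt "0 0 0 0 0.4" --pt "0 0 0 0 0.8" --pt "0 0 0 0 0.8" --pt "0 0 1 0 0.8"

```text
t: 61.42
tool_pos: [0.5471, 0.2108, 0.1483]
eef_rot: [0.686, 0.728, -0.001, -0.0]
ft_force: [0.2, 0.5, 0.9]
gripper_width: 0.794
grip_force: 0.0
```

>>> play_rows --pt "0 0 3 0 0.8" --pt "0 0 4 0 0.8" --pt "0 -4 2 0 0.8" --pt "0 -5 0 0 0.8" --pt "0 -5 0 0 0.8"

```text
t: 62.05
tool_pos: [0.548, 0.0697, 0.24]
eef_rot: [0.685, 0.728, 0.001, 0.001]
ft_force: [0.9, 0.0, 0.4]
gripper_width: 0.8
grip_force: 0.0
```

>>> play_rows --pt "0 -5 0 0 0.8" --pt "0 -5 0 0 0.8" --pt "0 -5 0 0 0.8" --pt "0 -5 0 0 0.8" --pt "0 -2 0 0 0.8"

```text
t: 62.68
tool_pos: [0.5477, -0.1517, 0.2394]
eef_rot: [0.687, 0.727, 0.0, 0.001]
ft_force: [0.3, 0.3, -0.3]
gripper_width: 0.802
grip_force: 0.0
```

>>> play_rows --pt "0 0 0 0 0.8" --pt "0 0 0 0 0.8"

```text
t: 62.92
tool_pos: [0.5474, -0.1477, 0.2387]
eef_rot: [0.685, 0.728, 0.0, -0.0]
ft_force: [0.0, -0.1, -0.0]
gripper_width: 0.8
grip_force: 0.0
```

```bash
python3 - <<'E'
from h import *
for n in('top','side'):
    p,d=cap(n,n+'5.png');P=cloud(n,d)
    box=(P[...,0]>.3)&(P[...,0]<.65)&(abs(P[...,1])<.5)
    for c in('yellow','green','blue'): print(n,c,disc(P,mask(p,c)&box,.148))
print(env.state()['tool_pos'])
E
```

```text
top yellow (array([0.5367, 0.3315]), 0.0275, 541, np.float64(0.1477), array([0.5369, 0.3312], dtype=float32))
top green (array([0.5455, 0.2088]), 0.0256, 500, np.float64(0.1477), array([0.5452, 0.2087], dtype=float32))
top blue (array([0.4913, 0.2691]), 0.027, 562, np.float64(0.1477), array([0.4916, 0.2688], dtype=float32))
side yellow (array([0.5387, 0.3338]), 0.0277, 1052, np.float64(0.1484), array([0.5385, 0.336 ], dtype=float32))
side green (array([0.5473, 0.211 ]), 0.0264, 648, np.float64(0.1488), array([0.5466, 0.2133], dtype=float32))
side blue (array([0.493 , 0.2706]), 0.0278, 855, np.float64(0.1486), array([0.493 , 0.2729], dtype=float32))
[ 0.54745138 -0.14746339  0.23877736]
```

View pics/top5.png

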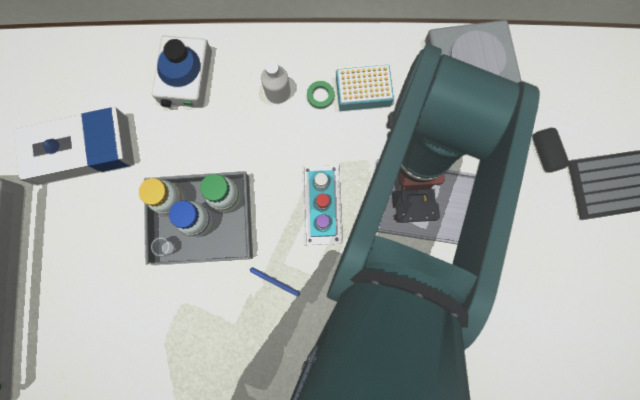

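All three caps are back at their starting pixels, (152,191), (214,187) and (185,214), within about 1.5 mm. The vial is at (322,201) in the rack and the beaker at (162,246) is unmoved, so I'm handing in.

```bash
python3 -c "from station import job; print(job.hand_in())"
```

```text
the job is handed in; nothing more can be done
None
```

The job is handed in: the vial is seated in the middle well, and all three bottles are back upright within about 1.5 mm of where they started (I regripped green once to correct a 3 mm error), at 63 s of the 147 s limit; the verdict was not shown.

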